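Slide the cheese sled past its spring catch

ROBOT

A 6-joint arm with a two-finger parallel gripper is mounted at the origin on the work surface. World frame = base frame: x ahead of the robot, y to its left, z up, the work surface at z = 0. Lengths are in m, angles in rad, forces in N, time in s.
With the tool pointing down it reaches from about 0.325 to 0.925 m from the base axis. Payload 3.1 kg.
Tool frame: the origin (TCP) lies at the very end of the fingers, on their centre line; the grasp point (between the pads) lies 19 mm behind it (arm.hold_point_z is the distance from the TCP to the grasp point, in m); z points along the fingers, y is the line along which they close (so a half turn about z gives the same grasp; the last joint's range is limited). The gripper opens to 85 mm and grips with 20 to 120 N. Pads are 22 mm wide; open, the fingers measure 114 mm over their backs; the gripper's body (76 mm by 85 mm) begins 54 mm behind the grasp point. The pads swing forward as they close: fully open they stand 13 mm farther back than shut.
Start: joints at [-1.445, 0.217, 1.613, -0, 1.311, -0.112], TCP at [0.147, -0.607, 0.231] pointing down, gripper open.
Joint ranges: [-2.75, 2.75], [-0.78, 2.1], [0.31, 2.55], [-1.13, 4.27], [0.13, 2.63], [-2.58, 2.58]. Speed limits (rad/s): [2.79, 2.79, 3.14, 3.14, 3.14, 3.14].

INTERFACE

Orientations are given as a rotation vector (axis times angle).
In Python, from station import arm gives the robot as it stands. The module is installed in compiled form; this text tells all that it offers.
- The arm moves only by the tool apply_moves, never from a script. Its argument "motion" is a list of rows, each a list of 2 entries, a list of its own where there are three numbers: the shift along the world's x, y, z in cm, then the turn about the world's z in degrees. In form: [[[tx, ty, tz], twist], ...]. A call has 1 to 5 rows; each row is the pose to reach, as a shift and turn from the pose commanded when the call began; what a row does not reach only later rows make up. A row lasts 1/10 s, in which the tool goes at most 50 mm and 8.59 degrees, less where a joint would pass 70% of its speed; a pose out of reach is approached as far as the arm can. A call with a gripper value outside its range is refused whole. "fingers" is the closure, from 0 (fully open) to 1 (shut), set as the call begins (left out, the last holds). The fingers move at their own pace and stop on an object; "newtons" is the grip in N (left out, the last holds). Time passes only in rows, so rows that repeat a pose let the fingers close. It gives the time, the measured TCP pose, the force, the opening and the grip force at its end, in the units of the state.
- arm.read_state(): the state, without advancing time (a new reading comes with each control period).
- arm.camera(name): name is "side" or "top"; returns (picture, depth): 420x560x3 uint8, red, green, blue; 420x560 float32, m along the optical axis (not along the pixel's ray), 0 where there is no reading.
- arm.camera_model(name): a dict with "fx", "fy", "cx", "cy" (pixels), "T" (4x4, takes a point from camera to world coordinates). Camera axes: x right, y down, z forward; pixel columns grow to the right and rows downward; lengths in m; the calibration is good to about 2 mm. A picture is of the moment at which its call begins. camera_model takes no time and is no camera call.
- arm.finish_job(): hands the job in; it is judged then, once.
The state is a dict: "clock": time; "qpos": joint angles; "joint_vel": joint speeds; "joint_torque": joint torques, N m; "ee_pos": TCP position; "ee_rot": TCP orientation; "wrist_force": force on the tool from outside, world axes, zero at the start; "wrist_torque": the same for the moment, N m; "width": finger opening in m; "finger_force": force on a finger pad.
Only numpy, scipy, OpenCV 4.12 (cv2) and the standard library are available. Lean on these libraries where they do the work, as an engineer would, in place of code of your own. Each camera call takes 0.05 s, during which the arm holds its last target. There are 200 camera calls.

TASK

The wooden sled with the small cheese on it waits in its track behind a spring catch. With closed fingertips press the catch's long steel plate all the way down behind the sled, and while keeping it down push the sled along from behind until it is fully home at the end stop; only then let go, so that the two lugs spring up behind it. Do not touch, lift or shake off the cheese, do not lift the sled, and leave everything else on the table as it stands.

Things in the scene. Friction and masses are not known exactly. Their poses are not given: they have to be found in the camera images.
- track: Low aluminium track fixed to the table, 148 mm wide; yaw varies. Origin on the table (z=0), centre line, midway between the catch's lugs. +y = travel direction, x across, z up; spans y=-212 to +145 mm. Runners under the sled: tops at z=24 mm, |x| 46 to 62 mm. Side guides: |x| 62 to 74 mm, top z=36 mm, 2 mm play each side of the sled. The catch plate lies between the runners.
- catch (a joint): How far the spring catch is pressed down, in m: 0 = up, 0.015 = fully down (hard stop). About 2 N starts it, 5 N holds it fully down; let go, it rises by itself. Plate and lugs are one steel piece moving straight up and down wherever it is pressed. The sled clears the lugs from 0.010 on; keep it fully down.
- press_end (a point): Middle of the rear edge of the catch plate, on its top. The smooth flat plate is 88 mm wide and runs from here (track y=-208 mm) to track y=+5 mm; top at z=22 mm when up, 7 mm when down. At the start 55 to 80 mm of it lie bare behind the sled. Fingertips may slide along it while pressing.
- lugs (a point): Point midway between the catch's two upright lugs, at the height of their tops (moves with the catch). The lugs stand at the plate's front end: track y=-5 to +5 mm, |x| 30 to 42 mm, top at z=34 mm when up, 19 mm when down. They block the sled when up. The 60 mm gap between them lets the pressing fingertips follow.
- end_stop (a point): Middle of the end stop's face that the sled comes to rest against (track y=+131 mm), at its top edge, 36 mm above the table.
- sled: Loose wooden board 120 x 120 x 12 mm, about 0.3 kg, on the runners, underside at z=24 mm. Origin at the centre of its underside, axes as the track's (within the play). At the start its front edge stands 3 to 28 mm before the lugs (origin at track y=-68 to -93 mm). Fully home at the end stop: origin at track y=+71 mm, rear edge 6 mm past the lugs.
- sled_rear (a point): Middle of the sled's rear edge, on its top face (60 mm behind the sled's origin, 36 mm above the table): the face to push.
- cheese: Small yellow wheel of cheese, 84 mm diameter, 28 mm high, 0.18 kg, lying loose on the sled, its centre about 12 mm ahead of the sled's centre, top at 64 mm above the table. Origin at the centre of its underside. Not to be touched.
- spare_cheese: Same kind of cheese wheel (84 mm diameter, 28 mm high) standing on the table beside the track, on the robot's side. Leave alone.
- plates: Stack of white plates, 150 mm diameter, 22 mm high, on the far side of the track. Origin at centre of underside. Leave alone.
- cheese_knife: Flat cheese knife 200 mm long with black handle, lying on the table on the far side of the track. Leave alone.
- water: Water bottle, 64 mm diameter, 190 mm high, standing near the end-stop end of the track. Origin at centre of underside. Leave alone.
- cup: Clear cup, 72 mm diameter, 90 mm high, standing on the table near the end-stop end of the track. Origin at centre of underside. Leave alone.
- wipes: White wipes canister with blue cap, 90 mm diameter, 170 mm high, to the right of the track. Origin at centre of underside. Leave alone.

How it is judged:
On the way, in this order (a step that is already met when the one before it is completed fails the run):
1. the catch is held fully down by the fingers while the sled is still behind the lugs (value of joint catch above 0.0115 m and y of sled in the frame of track below -0.06 m and contact force between the fingers and catch above 0.5 N), for 0.1 s.
2. the sled is midway over the lugs with the catch still held down by the fingers (value of joint catch above 0.0115 m and y of sled in the frame of track between -0.02 and 0.055 m and contact force between the fingers and catch above 0.5 N), for 0.05 s.
At the end, for the whole second after the job is handed in: The sled lies flat on the runners at the end-stop end, its origin more than 63.5 mm past the lug line (home is 71 mm); the catch has sprung up behind it (less than 2 mm pressed); the cheese still lies flat on it, its centre within 35 mm of the sled's; both are at rest (y of sled in the frame of track above 0.0635 m and value of joint catch below 0.002 m and z of sled in the frame of track between 0.021 and 0.028 m and angle between sled's own z axis and vertical below 0.06 rad and linear speed of each of sled, cheese below 0.01 m/s and horizontal distance between cheese and sled below 0.035 m and angle between cheese's own z axis and vertical below 0.1 rad and z of cheese in the frame of sled above 0.008 m); the robot touches nothing.
It fails at once if the catch was let up (pressed less than 11.5 mm) while the sled was over the lugs (y of sled in the frame of track between -0.06 and 0.06 m and value of joint catch below 0.0115 m).
It fails at once if the sled was lifted more than 8 mm off its runners or tipped (z of sled in the frame of track above 0.032 m or angle between sled's own z axis and vertical above 0.12 rad).
It fails at once if the cheese was touched, lifted or shaken out of place (contact force between any of the fingers, the arm and cheese above 0.5 N or z of cheese in the frame of sled above 0.022 m or horizontal distance between cheese and sled above 0.035 m).
It fails at once if another thing on the table was moved more than 20 mm (distance of any of spare_cheese, plates, cheese_knife, water, cup, wipes from where it was at the start of the episode above 0.02 m).
It also fails if it takes over 38 s, if anything falls off the work surface, if the arm or the gripper's body presses on something with over 40 N, if the wrist force passes 120 N, or if a joint passes its speed limit or range.

## Working session

There is one attempt and no reset: what is moved stays moved. The work goes in short steps, Python scripts to look and compute and a tool call to move; the robot and the scene stay as the last step left them, time stands still between calls to the robot, and variables do not carry over. Pictures are saved under pics/ and viewed, at most 10 in all, crops included, and the job is handed in when it is done.

Besides the shell and the picture viewer there is one more tool, called as a command line: name --argument value ..., lists and objects as JSON in quotes. apply_moves: Moves the arm, as the interface text tells. Its arguments: {"type":"object","properties":{"motion":{"type":"array"},"fingers":{"type":"number"},"newtons":{"type":"number"}},"required":["motion"]}

```bash
mkdir -p pics; python3 - <<'E'
from station import arm
import cv2,numpy as np
for n in("top","side"):
    p,d=arm.camera(n);np.savez(f"{n}.npz",p=p,d=d,**arm.camera_model(n));cv2.imwrite(f"pics/{n}0.png",p[:,:,::-1])
    print(n,arm.camera_model(n))
print(arm.read_state())
E
```

```text
top {'fx': 380.8829145809751, 'fy': 380.8829145809751, 'cx': 280.00525321305383, 'cy': 209.02440835193156, 'T': array([[ 0.01712818, -0.9953954 ,  0.09431134,  0.49669516],
       [-0.99965505, -0.01517014,  0.02143949, -0.06480763],
       [-0.01991005, -0.09464602, -0.99531187,  0.92460658],
       [ 0.        ,  0.        ,  0.        ,  1.        ]])}
side {'fx': 517.7443840297605, 'fy': 517.7443840297605, 'cx': 278.9759177614737, 'cy': 218.97330247282656, 'T': array([[-0.82421103, -0.31031725,  0.473687  ,  0.05116882],
       [-0.56603252,  0.42659467, -0.70542481,  0.72374348],
       [ 0.01683314, -0.84954116, -0.52725369,  0.63734137],
       [ 0.        ,  0.        ,  0.        ,  1.        ]])}
{'clock': 0.1, 'qpos': array([-1.44522253e+00,  2.17702648e-01,  1.61483859e+00, -7.49842793e-06,
        1.31129700e+00, -1.12203644e-01]), 'joint_vel': array([ 5.28121590e-05, -1.46452990e-03, -4.09660174e-03, -9.42968527e-04,
        2.48984542e-04, -8.59188992e-05]), 'joint_torque': array([-7.72108669e-04, -3.98073041e+01, -3.04969847e+01, -1.51493091e-04,
        4.20747223e-03, -1.81470728e-05]), 'ee_pos': array([ 0.14713535, -0.60664772,  0.23005011]), 'ee_rot': array([-3.11718633e+00, -3.72357353e-01,  3.49359741e-05]), 'wrist_force': array([-0.45250502,  0.30853701, -0.39206671]), 'wrist_torque': array([ 0.04741661, -0.04438428, -0.02987844]), 'finger_force': 0.0, 'width': 0.08530383706038293}
```

View pics/top0.png

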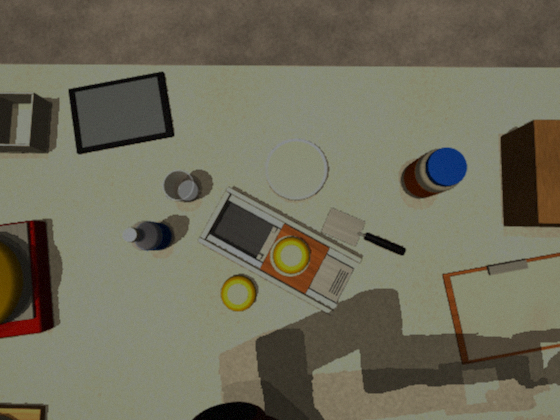

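View pics/side0.png

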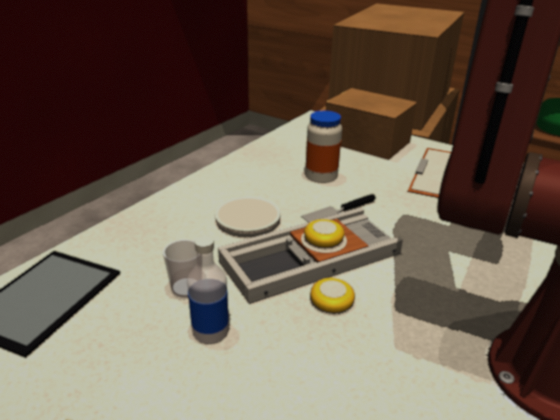

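The top view shows the track from its rear at about (345,282) to its end stop at about (217,213). The orange sled is around (297,257), with the bare plate at about (340,280). The spare cheese is at (238,293), the bottle at (150,236), the cup at (183,185) and the knife at (365,235).

```bash
cat > m.py <<'E'
import cv2,numpy as np
def cloud(f):
    d=f['d'];v,u=np.mgrid[:420,:560]
    P=np.stack([(u-f['cx'])/f['fx']*d,(v-f['cy'])/f['fy']*d,d,np.ones_like(d)],-1)@f['T'].T
    return P[...,:3]
E
python3 - <<'E'
from m import *
f=np.load('top.npz');P=cloud(f);p=f['p'].astype(int)
v,u=np.mgrid[:420,:560]
hsv=cv2.cvtColor(f['p'],cv2.COLOR_RGB2HSV)
roi=(u>190)&(u<370)&(v>180)&(v<320)
tab=roi&(P[...,2]<.01)&(P[...,2]>-.02)&(f['d']>0); print('table z',np.median(P[tab][:,2]))
m=(roi&(P[...,2]>.012)&(P[...,2]<.05)).astype(np.uint8)
m=cv2.morphologyEx(m,cv2.MORPH_OPEN,np.ones((2,2)))
poly=np.zeros((420,560),np.uint8);cv2.fillPoly(poly,[np.array([[232,180],[368,255],[334,318],[192,243]])],1)
m&=poly
P2=P[m>0];r=cv2.minAreaRect((P2[:,:2]*1000).astype(np.float32));print('track',r);print(cv2.boxPoints(r))
g=P2[P2[:,2]>.03]; 
r2=cv2.minAreaRect((g[:,:2]*1000).astype(np.float32));print('z>30',r2, np.median(g[:,2]))
o=(roi&(hsv[...,0]<14)&(hsv[...,1]>120)).astype(np.uint8)&poly
n,l,s,c=cv2.connectedComponentsWithStats(o);k=1+np.argmax(s[1:,4]);o=l==k
so=P[o];rs=cv2.minAreaRect((so[:,:2]*1000).astype(np.float32));print('sled',rs,np.median(so[:,2]))
# track-frame profiles
c,(w,h),a=r;b=cv2.boxPoints(r)
e=[b[1]-b[0],b[2]-b[1]];y=max(e,key=np.linalg.norm);y=y/np.linalg.norm(y)
if y[1]<0:y=-y
x=np.array([y[1],-y[0]]);print('yaw y axis',y,'x axis',x)
O=np.array(c)-y*(-33.5);print('origin',O)
q=P[...,:2]*1000-O;ty=q@y;tx=q@x
for k in range(-216,150,6):
    s=roi&(abs(tx)<25)&(abs(ty-k)<3);s2=roi&(abs(abs(tx)-68)<5)&(abs(ty-k)<3)
    if s.any():print(k,s.sum(),'z %.1f rim %.1f'%(np.median(P[s][:,2])*1000,np.median(P[s2][:,2])*1000),p[s].mean(0).astype(int),int(o[s].sum()))
np.savez('tr.npz',O=O,y=y,x=x)
for k in range(-90,91,3):
    s=roi&(abs(tx-k)<1.5)&(ty>20)&(ty<110)
    if s.any():print((k,round(float(np.median(P[s][:,2])*1000),1)),end=' ')
# warp
N=np.float32
cv2.imwrite('pics/warp.png',cv2.resize(f['p'][175:325,185:375,::-1],None,fx=4,fy=4,interpolation=cv2.INTER_CUBIC))
E
```

```text
table z -0.0001574930548482456
track ((481.2845458984375, -49.37150573730469), (365.4642639160156, 153.68490600585938), 62.54299545288086)
[[ 328.8432   -176.08942 ]
 [ 465.2166   -246.9509  ]
 [ 633.7259     77.346405]
 [ 497.35248   148.20789 ]]
z>30 ((484.5325622558594, -46.69703674316406), (353.7159423828125, 147.6496124267578), 62.46772384643555) 0.03540963017116483
sled ((467.38397216796875, -80.1382827758789), (119.45349884033203, 123.11027526855469), 62.69593811035156) 0.03537944743448079
yaw y axis [0.4610828  0.88735706] x axis [ 0.88735706 -0.4610828 ]
origin [496.7308197  -19.64504433]
-216 53 z -0.3 rim 0.4 [134 137 117] 0
-210 53 z -0.2 rim 0.6 [133 136 116] 0
-204 21 z 20.4 rim 35.1 [115 115  99] 0
-198 51 z 21.0 rim 35.8 [119 114  98] 0
-192 57 z 21.7 rim 35.4 [97 92 79] 0
-186 59 z 22.3 rim 35.6 [98 93 80] 0
-180 55 z 21.6 rim 36.0 [96 92 79] 0
-174 58 z 21.7 rim 35.3 [102  97  83] 0
-168 53 z 21.4 rim 34.9 [129 122 104] 0
-162 56 z 21.6 rim 35.1 [129 123 104] 0
-156 55 z 21.6 rim 35.7 [129 123 105] 0
-150 55 z 21.8 rim 35.3 [130 124 106] 0
-144 58 z 21.9 rim 36.0 [1
[... 1756 characters left out ...]
144 52 z 35.6 rim 35.5 [134 137 126] 0
(-90, -0.6) (-87, -0.4) (-84, -0.6) (-81, -0.5) (-78, -0.7) (-75, 0.0) (-72, 34.8) (-69, 35.2) (-66, 35.4) (-63, 35.3) (-60, 30.2) (-57, 23.5) (-54, 23.1) (-51, 23.2) (-48, 23.8) (-45, 21.2) (-42, 0.0) (-39, 0.3) (-36, 0.3) (-33, 0.4) (-30, 0.3) (-27, 0.6) (-24, 1.0) (-21, 0.3) (-18, 0.5) (-15, 0.7) (-12, 0.2) (-9, 0.1) (-6, 0.6) (-3, 0.8) (0, 0.2) (3, 0.6) (6, 0.3) (9, 0.2) (12, 0.3) (15, 0.3) (18, 0.8) (21, 0.2) (24, 0.3) (27, 0.1) (30, 0.9) (33, 0.8) (36, -0.1) (39, 0.6) (42, 0.7) (45, 0.7) (48, 21.2) (51, 23.6) (54, 23.7) (57, 23.5) (60, 24.2) (63, 24.7) (66, 35.1) (69, 35.5) (72, 35.6) (75, 35.1) (78, 0.0) (81, 0.1) (84, -0.5) (87, -0.7) (90, -0.1)
```

View pics/warp.png

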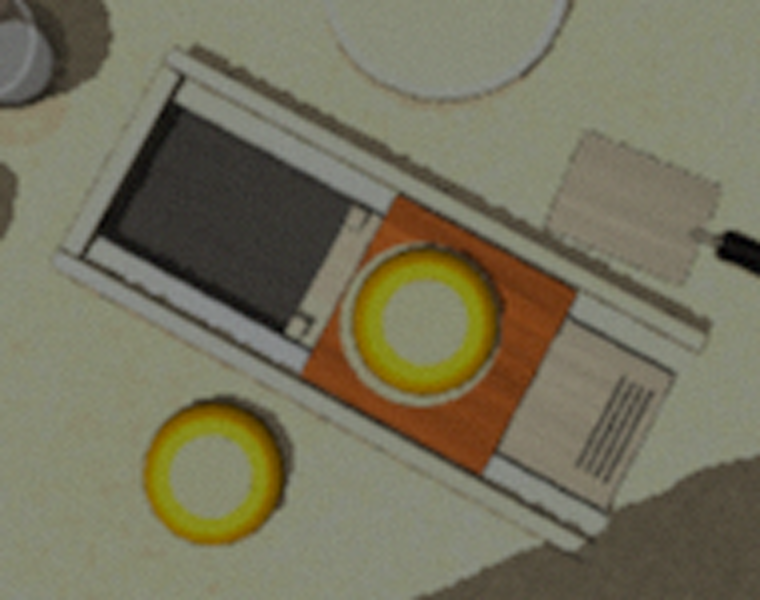

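The pixel-to-world fit matches the given sizes: track 354×148 mm, rim at 35.4 mm, sled 119×123 mm.

- **Track:** origin (0.500, −0.017), yaw 62.5°, giving a travel direction of (0.462, 0.887).
- **Sled:** origin at track y ≈ −71 mm, so its rear edge is at −131 mm.
- **Press point:** track y = −165 mm, which is world (0.424, −0.163). The tool turns about +49° to get there.

apply_moves --motion '[[[2.4,3.8,0],8],[[4.8,7.6,0],16],[[7.2,11.4,0],24],[[9.6,15.2,0],32],[[12,19,0],40]]' --fingers 1 --newtons 20

```text
clock: 0.6
ee_pos: [0.2677, -0.4155, 0.2307]
ee_rot: [-2.799, -1.424, -0.0]
wrist_force: [1.3, -0.3, -1.1]
width: 0.0124
finger_force: 0.0
```

apply_moves --motion '[[[2.6,4.2,0],3],[[5.2,8.4,0],6],[[7.8,12.6,0],8.9],[[10.4,16.8,0],8.9],[[13,21,0],8.9]]'

```text
clock: 1.1
ee_pos: [0.3977, -0.2054, 0.2311]
ee_rot: [2.686, 1.63, 0.0]
wrist_force: [0.4, -0.9, -0.8]
width: -0.0
finger_force: 0.0
```

apply_moves --motion '[[[2.66,4.3,-2],0],[[2.66,4.3,-6],0],[[2.66,4.3,-10],0],[[2.66,4.3,-14],0],[[2.66,4.3,-14],0]]'

```text
clock: 1.6
ee_pos: [0.4183, -0.1609, 0.0853]
ee_rot: [-2.674, -1.625, 0.011]
wrist_force: [0.5, 0.3, -1.2]
width: -0.0
finger_force: 0.0
```

apply_moves --motion '[[[0,0,-1],0],[[0,0,-3],0],[[0,0,-5],0],[[0,0,-5.5],0],[[0,0,-5.5],0]]'

```text
clock: 2.1
ee_pos: [0.4245, -0.165, 0.0372]
ee_rot: [2.685, 1.629, 0.001]
wrist_force: [0.5, 0.6, 0.7]
width: 0.0001
finger_force: 0.0
```

```bash
python3 - <<'E'
from station import arm
import cv2
p,d=arm.camera("side");cv2.imwrite("pics/side1.png",cv2.resize(p[170:310,200:440,::-1],None,fx=3.3,fy=3.3))
s=arm.read_state();print(s['clock'],s['ee_pos'],s['ee_rot'],s['wrist_force'])
E
```

```text
2.15 [ 0.425014   -0.16524814  0.03770808] [2.68384963e+00 1.62879589e+00 1.88241226e-03] [-0.21584466 -0.48027284  0.78163813]
```

View pics/side1.png

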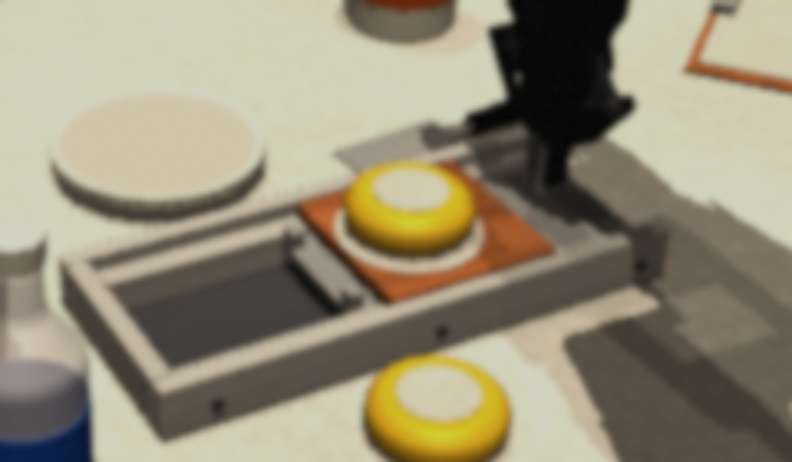

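The closed fingertips (crop about (548,180)) hang above the bare plate, centred and clear behind the sled. Next I press down.

apply_moves --motion '[[[-0.18,0.09,-0.6],0],[[-0.18,0.09,-1.4],0],[[-0.18,0.09,-2.0],0],[[-0.18,0.09,-2.6],0],[[-0.18,0.09,-2.9],0]]'

```text
clock: 2.65
ee_pos: [0.4229, -0.1641, 0.0074]
ee_rot: [2.684, 1.63, 0.001]
wrist_force: [0.9, -0.1, 5.5]
width: 0.0002
finger_force: 2.6
```

apply_moves --motion '[[[0,0,-0.1],0],[[0,0,-0.2],0],[[0,0,-0.2],0]]'

```text
clock: 2.95
ee_pos: [0.423, -0.1641, 0.0069]
ee_rot: [2.685, 1.63, 0.0]
wrist_force: [-3.0, 1.4, 13.9]
width: -0.0001
finger_force: 7.4
```

The catch is fully down (z = 6.9 mm, 14 N). Now I push along the travel direction.

apply_moves --motion '[[[0.23,0.44,0],0],[[0.46,0.89,0],0],[[0.69,1.33,0],0],[[0.92,1.77,0],0],[[1.16,2.22,0],0]]'

```text
clock: 3.45
ee_pos: [0.435, -0.144, 0.007]
ee_rot: [2.679, 1.63, -0.002]
wrist_force: [-5.4, -10.3, 10.5]
width: -0.0001
finger_force: 8.2
```

apply_moves --motion '[[[0.18,0.35,0],0],[[0.37,0.71,0],0],[[0.55,1.06,0],0],[[0.74,1.42,0],0],[[0.92,1.77,0],0]]'

```text
clock: 3.95
ee_pos: [0.444, -0.1267, 0.0069]
ee_rot: [2.679, 1.631, -0.003]
wrist_force: [-5.0, -10.0, 11.1]
width: 0.0
finger_force: 6.7
```

apply_moves --motion '[[[0.18,0.35,0],0],[[0.37,0.71,0],0],[[0.55,1.06,0],0],[[0.74,1.42,0],0],[[0.92,1.77,0],0]]'

```text
clock: 4.45
ee_pos: [0.4531, -0.109, 0.007]
ee_rot: [2.679, 1.631, -0.004]
wrist_force: [-5.4, -9.1, 11.9]
width: -0.0002
finger_force: 7.0
```

```bash
python3 - <<'E'
from station import arm
import cv2
p,d=arm.camera("side");cv2.imwrite("pics/side2.png",cv2.resize(p[170:310,200:440,::-1],None,fx=3.3,fy=3.3))
E
```

```text
(no output)
```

View pics/side2.png

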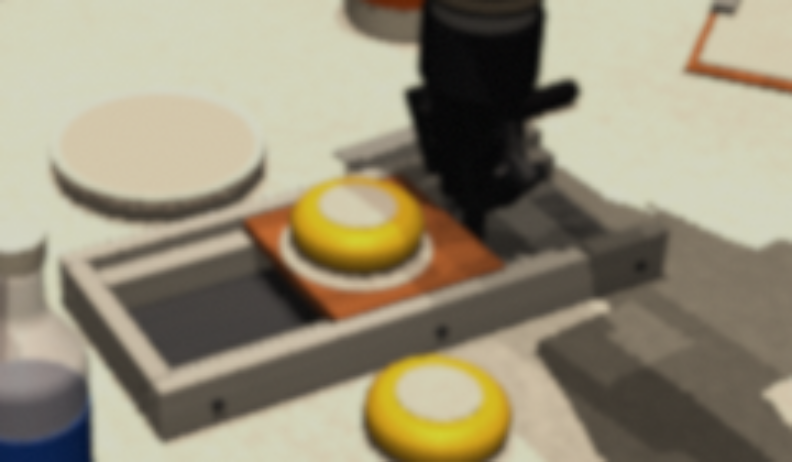

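The sled (crop centre about (370,255)) has slid over the lugs. It is straight, with the cheese in place and the gripper clear of it. I'll continue.

apply_moves --motion '[[[0.18,0.35,0],0],[[0.37,0.71,0],0],[[0.55,1.06,0],0],[[0.74,1.42,0],0],[[0.92,1.77,0],0]]'

```text
clock: 5.0
ee_pos: [0.4622, -0.0913, 0.007]
ee_rot: [2.679, 1.631, -0.004]
wrist_force: [-5.5, -8.8, 12.5]
width: -0.0002
finger_force: 7.2
```

apply_moves --motion '[[[0.18,0.35,0],0],[[0.37,0.71,0],0],[[0.55,1.06,0],0],[[0.74,1.42,0],0],[[0.92,1.77,0],0]]'

```text
clock: 5.5
ee_pos: [0.4713, -0.0736, 0.0069]
ee_rot: [2.679, 1.631, -0.005]
wrist_force: [-4.2, -9.5, 12.8]
width: -0.0002
finger_force: 7.5
```

apply_moves --motion '[[[0.18,0.35,0],0],[[0.37,0.71,0],0],[[0.55,1.06,0],0],[[0.74,1.42,0],0],[[0.92,1.77,0],0]]'

```text
clock: 6.0
ee_pos: [0.4804, -0.0559, 0.007]
ee_rot: [2.679, 1.632, -0.005]
wrist_force: [-5.4, -10.2, 13.3]
width: 0.0002
finger_force: 7.8
```

apply_moves --motion '[[[0.18,0.35,0],0],[[0.37,0.71,0],0],[[0.55,1.06,0],0],[[0.74,1.42,0],0],[[0.92,1.77,0],0]]'

```text
clock: 6.5
ee_pos: [0.4894, -0.0382, 0.007]
ee_rot: [2.679, 1.632, -0.006]
wrist_force: [-5.6, -10.2, 12.7]
width: 0.0002
finger_force: 8.0
```

apply_moves --motion '[[[0.16,0.31,0],0],[[0.32,0.62,0],0],[[0.48,0.93,0],0],[[0.65,1.24,0],0],[[0.81,1.55,0],0]]'

```text
clock: 7.0
ee_pos: [0.4974, -0.0228, 0.007]
ee_rot: [2.679, 1.632, -0.006]
wrist_force: [-5.3, -9.9, 14.2]
width: 0.0
finger_force: 8.2
```

apply_moves --motion '[[[0.07,0.13,0],0],[[0.14,0.27,0],0],[[0.21,0.4,0],0],[[0.25,0.49,0],0],[[0.3,0.58,0],0]]'

```text
clock: 7.5
ee_pos: [0.5004, -0.0169, 0.007]
ee_rot: [2.679, 1.632, -0.006]
wrist_force: [-4.8, -9.7, 13.7]
width: 0.0002
finger_force: 8.1
```

apply_moves --motion '[[[0.05,0.09,0],0],[[0.09,0.18,0],0],[[0.14,0.27,0],0],[[0.14,0.27,0],0]]'

```text
clock: 7.9
ee_pos: [0.5012, -0.0154, 0.0069]
ee_rot: [2.677, 1.633, -0.01]
wrist_force: [-7.0, -14.4, 15.0]
width: 0.0003
finger_force: 10.2
```

```bash
python3 - <<'E'
from station import arm
import cv2,numpy as np
from m import *
p,d=arm.camera("side");cv2.imwrite("pics/side3.png",cv2.resize(p[170:310,200:440,::-1],None,fx=3.3,fy=3.3))
s=arm.read_state();print(s['ee_pos'],s['wrist_force'])
E
```

```text
[ 0.50117977 -0.01536119  0.00698009] [ -6.54663259 -13.93631197  16.30673251]
```

View pics/side3.png

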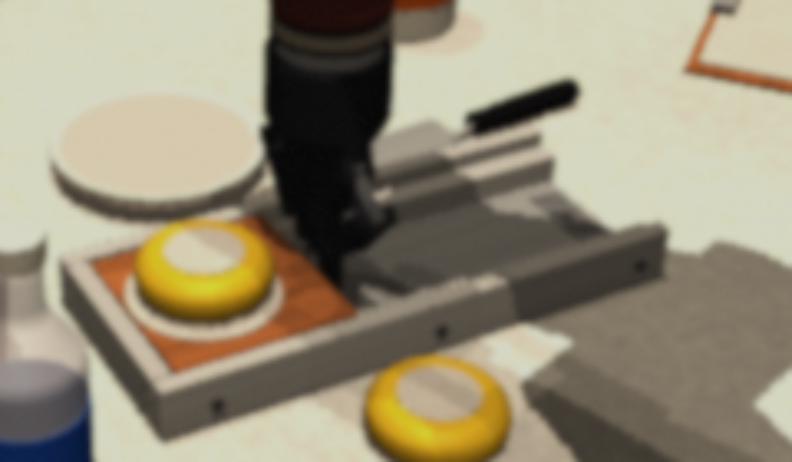

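The sled is against the end stop: the force rose and the motion stalled at track y ≈ +2 mm. The picture shows no gap at the stop, with the lugs just behind the sled. I'll back off a little while still pressing, then rise.

apply_moves --motion '[[[-0.15,-0.28,0],0],[[-0.35,-0.65,0],0],[[-0.6,-1.1,0],0],[[-0.6,-1.1,0.3],0],[[-0.6,-1.1,0.8],0]]'

```text
clock: 8.45
ee_pos: [0.4966, -0.0223, 0.0139]
ee_rot: [2.684, 1.629, 0.003]
wrist_force: [1.8, 0.1, 3.5]
width: 0.0003
finger_force: 1.6
```

apply_moves --motion '[[[0,0,0.5],0],[[0,0,1],0],[[-0.3,-0.6,2],0],[[-0.8,-1.5,4],0],[[-1.5,-3,7],0]]'

```text
clock: 8.95
ee_pos: [0.4765, -0.0514, 0.0815]
ee_rot: [-2.679, -1.629, 0.009]
wrist_force: [-0.1, -0.4, -0.3]
width: 0.0001
finger_force: 0.0
```

apply_moves --motion '[[[-2,-4,3],0],[[-4,-8,6],0],[[-6,-12,9],0],[[-8,-16,9],0],[[-8,-16,9],0]]'

```text
clock: 9.45
ee_pos: [0.398, -0.2165, 0.175]
ee_rot: [2.688, 1.621, -0.002]
wrist_force: [0.2, 0.6, -0.1]
width: -0.0001
finger_force: 0.0
```

```bash
python3 - <<'E'
from station import arm
from m import *
p,d=arm.camera("top");c=arm.camera_model("top");f=dict(c,d=d);P=cloud(f)
O=np.array([500,-17.]);y=np.array([.4622,.8868]);x=np.array([.8868,-.4622])
q=P[...,:2]*1000-O;ty=q@y;tx=q@x;z=P[...,2]*1000
for k in range(-30,146,4):
    s=(abs(tx)<25)&(abs(ty-k)<2)&(d>0);l=(abs(abs(tx)-36)<4)&(abs(ty-k)<2)&(d>0)
    print(k,'mid %.1f lug %.1f'%(np.median(z[s]),np.median(z[l])))
cv2.imwrite("pics/top4.png",cv2.resize(p[150:325,130:375,::-1],None,fx=3.2,fy=3.2))
print(arm.read_state()['wrist_force'],arm.read_state()['ee_pos'])
E
```

```text
-30 mid 21.0 lug 21.3
-26 mid 21.3 lug 22.3
-22 mid 21.6 lug 21.7
-18 mid 21.3 lug 22.3
-14 mid 21.8 lug 21.7
-10 mid 22.3 lug 21.6
-6 mid 21.5 lug 20.7
-2 mid 21.8 lug 34.3
2 mid 21.4 lug 34.2
6 mid 21.2 lug 34.0
10 mid 1.1 lug 0.2
14 mid 35.2 lug 34.0
18 mid 35.4 lug 35.5
22 mid 35.2 lug 35.8
26 mid 35.1 lug 34.9
30 mid 35.4 lug 35.1
34 mid 35.5 lug 35.5
38 mid 35.9 lug 36.0
42 mid 37.3 lug 35.2
46 mid 57.8 lug 34.7
50 mid 61.8 lug 34.6
54 mid 63.0 lug 36.5
58 mid 63.8 lug 36.1
62 mid 64.0 lug 55.1
66 mid 63.9 lug 56.4
70 mid 63.7 lug 58.5
74 mid 63.6 lug 59.7
78 mid 63.7 lug 61.2
82 mid 63.3 lug 61.4
86 mid 64.1 lug 60.1
90 mid 63.8 lug 60.6
94 mid 63.9 lug 61.3
98 mid 64.1 lug 58.3
102 mid 63.8 lug 56.2
106 mid 63.6 lug 38.1
110 mid 63.0 lug 35.8
114 mid 62.7 lug 35.0
118 mid 59.6 lug 36.1
122 mid 54.1 lug 35.7
126 mid 36.5 lug 36.2
130 mid 35.6 lug 35.6
134 mid 35.0 lug 34.6
138 mid 35.6 lug 35.5
142 mid 35.8 lug 35.1
[ 0.03192893  0.55741762 -0.9513289 ] [ 0.39821834 -0.21460977  0.17383013]
```

View pics/top4.png

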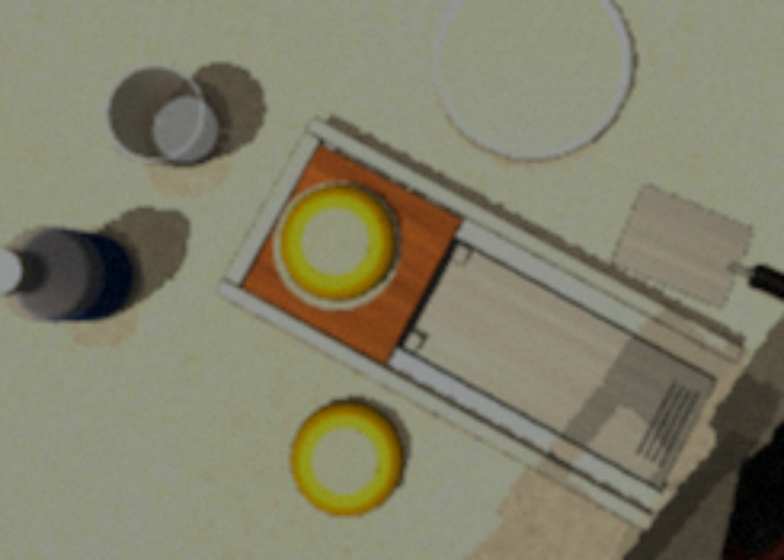

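The sled (orange, centre about (350,255)) is home against the stop. The lugs at (465,255) and (415,340) are up at 34 mm behind it, the plate is back at about 22 mm, the cheese is flat and nothing else has moved.

```bash
python3 -c "
from station import arm
print(arm.finish_job())"
```

```text
the job is handed in; nothing more can be done
None
```

The job is handed in, with no verdict returned: the last top picture shows the sled home at the end stop, both lugs up behind it, the cheese flat in place and nothing else visibly moved.

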